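# Vent a filter housing and back off its knurled cap two turns

## Task

Get the larger of the two filter housings ready for service: first press the vent button in the middle of its knurled cap right in and hold it there for a second to let the pressure off, then let it out. Next roll a fingertip around the cap's knurled rim to back the cap off, counter-clockwise seen from above, until it stands two full turns from tight, with its pale mark back at the pointer on the housing; it has already been started by less than a quarter turn past the pointer, and that counts towards the first turn. Only touch, do not grip or lift anything: leave the smaller housing and all the loose things on the bench as they are.

Things in the scene. Friction and masses are not known exactly. Their poses are not given: they have to be found in the camera images.
- big: Larger filter housing, bolted to the bench: grey body on a 130 mm square plate, under a knurled screw cap. Origin on its axis at the bench, z up, x towards its pointer. A closed fingertip pressed 3 to 4 mm down on the cap's top about 40 mm from the axis, and moved around the axis, carries the cap round with it; the cap stays where it is left (turning friction 0.05 N m).
- big_top (a point): Larger cap: flat, dark, knurled disc, 100 mm across (too wide to grip), 28 mm tall. This point: on its axis at its flat top when not pressed, 130 mm above the bench; fixed to the housing. The cap floats on a spring: pressed down it starts to sink at about 2 N, then gives 1.2 N per mm to a stop 6 mm down (9 N). It does not rise as it unscrews.
- big_pointer (a point): Top of the pointer: the small upright tip of a fixed steel tab that reaches out from under the larger cap, 68 mm from the axis, 28 mm below the cap's top, 22 mm past the cap's rim at most.
- big_cap (a joint): Turn of the larger cap in rad: 0 = screwed tight, with its mark at the pointer; grows as it is loosened, counter-clockwise seen from above, counting on through the turns (one turn = 6.28); stops at 18.8. At the start it is between 0 and 1.2.
- big_mark (a point): The mark on the larger cap: a pale line 6 mm wide from near the middle out to the rim, on the top face and down the side; this point is on the top face 44 mm from the axis and turns with the cap.
- big_vent (a joint): How far the larger housing's vent button is pushed in, m: 0 = out, 0.006 = fully in. It springs back; starts to move at 2 N, fully in takes 5 N.
- big_button (a point): Centre of the top of the larger housing's vent button: a brass plunger 20 mm across in the middle of the cap, standing 12 mm above the cap's top, pressed straight down; it moves with the button and does not turn with the cap.
- small_top (a point): Smaller filter housing, to be left alone: same form, plate 98 mm square, cap 68 mm across and 22 mm tall. This point is on the cap's axis at its top, 102 mm above the bench. Its own brass vent button stands 12 mm above it.
- small_cap (a joint): Turn of the smaller cap, rad, 0 = tight, grows counter-clockwise. Starts at 0.
- small_vent (a joint): How far the smaller housing's vent button is pushed in, m, 0 = out.
- cartridge: Bystander: spare paper filter cartridge standing upright, 56 mm across, 70 mm tall; origin at the centre of its underside.
- socket: Bystander: steel drive socket standing upright, 28 mm across, 38 mm tall; origin at the centre of its underside.
- spray: Bystander: spray can standing upright, 54 mm across, 150 mm tall; origin at the centre of its underside.
- jug: Bystander: oil bottle standing upright, 84 mm across, 190 mm tall; origin at the centre of its underside.
- bowl: Bystander: steel bowl, 130 mm across the rim, 50 mm tall; origin at the centre of its underside.
- driver: Bystander: screwdriver lying on the bench; origin under its middle, x along its length.
- spanner: Bystander: open-ended spanner lying on the bench; origin under its middle, x along its length.

How it is judged:
By the outcome, as a careful person would: the job done as asked, in the order asked, and still so for the second after the job is handed in, with the robot touching nothing.
It also fails if it takes over 64 s, if anything falls off the work surface, if the arm or the gripper's body presses on something with over 40 N, if the wrist force passes 120 N, or if a joint passes its speed limit or range.

## Robot

A 6-joint arm with a two-finger parallel gripper is mounted at the origin on the work surface. World frame = base frame: x ahead of the robot, y to its left, z up, the work surface at z = 0. Lengths are in mm, angles in rad, forces in N, time in s.
With the tool pointing down it reaches from about 325 to 775 mm from the base axis. Payload 5.5 kg.
Tool frame: the origin (TCP) lies between the finger pads; the fingertips stand 22 mm ahead of it and the grasp point (between the pads) lies 3 mm ahead of it; z points along the fingers, y is the line along which they close (so a half turn about z gives the same grasp; the last joint's range is limited). The gripper opens to 88 mm and grips with 3 to 60 N. Pads are 20 mm wide; open, the fingers measure 115 mm over their backs; the gripper's body (75 mm by 178 mm) begins 61 mm behind the grasp point.
Start: joints at [-1.3, 0.091, 1.231, -0, 1.82, -0.057], TCP at [193.176, -568.066, 222.931] pointing down, gripper open.
Joint ranges: [-2.87, 2.87], [-0.86, 2.18], [0.17, 2.46], [-1.51, 4.65], [0.06, 2.69], [-2.65, 2.65]. Speed limits (rad/s): [2.57, 2.57, 3.01, 3.14, 3.14, 3.14].

## Interface

Orientations are given as a rotation vector (axis times angle).
In Python, from rig import r gives the robot as it stands.
- The arm moves only by the shell command python3 -m crank 'ROWS' [FORCE]. ROWS is text: rows parted by semicolons, each of 5 numbers parted by spaces: the shift along the tool's x, y, z in mm, then the turn about the tool's z in degrees, then the opening, from -1 (shut) to 1 (fully open). In form: tx ty tz spin jaw; .... A call has 1 to 20 rows; each row shifts and turns the commanded pose from where the row before left it, along the tool's axes as they then stand; what a row does not reach is not made up. A row lasts 1/12 s, in which the tool goes at most 41.7 mm and 7.16 degrees, less where a joint would pass 70% of its speed; a pose out of reach is approached as far as the arm can. A call with a gripper value outside its range is refused whole. The fingers move at their own pace and stop on an object; FORCE is the grip in N (left out, the last holds). Time passes only in rows, so rows that do not move let the fingers close. It gives the time, the measured TCP pose, the force, the opening and the grip force at its end, in the units of the state.
- r.get_state(): the state, without advancing time (a new reading comes with each control period).
- r.get_image(name): name is "scene" or "top" or "wrist"; returns a dict with "pixels" (420x560x3 uint8, red, green, blue), "camera_matrix" (3x3 intrinsics, pixels), "position" and "rotation" of the camera in the world; the wrist camera has in their place "tool_from_camera" (4x4, takes a point from camera to tool coordinates, whose origin is the TCP and whose axes are the flange's). Camera axes: x right, y up, looking along -z (the intrinsics and any distortion apply to the point x, -y, -z); pixel columns grow to the right and rows downward; lengths in mm; the calibration is good to about 2 mm. A picture is of the moment at which its call begins: read the wrist's pose just before it. There is no depth.
- r.job_done(): hands the job in; it is judged then, once.
Trained networks look in the newest picture that a camera, given by its name, has taken for a name from the list of things; names that differ only in an ending like _2 or _b are one class to them, and where a whole thing is asked for, a point or a joint stands for the part that bears it (a point fixed in the world has none). Each returns a list of dicts, best first, with "score" (0 to 1); they miss things now and then, are a little off and sometimes report something else, mostly with a low value. They report only what shows in the picture. A call takes as long as a camera call.
- r.search_frame(name, camera): "location" ([column, row] as shares, 0 to 1, of the picture: columns of its width, rows of its height, amid what is visible of it).
- r.masks_of(name, camera): "region" (420x560 bool, what is visible of it) and "location" ([column, row] as shares, 0 to 1, of the picture: columns of its width, rows of its height, amid what is visible of it).
- r.mark_of(name, camera): "location" ([column, row] as shares, 0 to 1, of the picture: columns of its width, rows of its height: a listed point, or the origin of a listed thing).
The state is a dict: "clock": time; "qpos": joint angles; "joint_vel": joint speeds; "effort": joint torques, N m; "tcp_pos": TCP position; "eef_rot": TCP orientation; "wrist_force": force on the tool from outside, world axes, zero at the start; "torque": the same for the moment, N m; "width": finger opening in mm; "grip_force": force on a finger pad.
Only numpy, scipy, OpenCV 4.12 (cv2) and the standard library are available. Lean on these libraries where they do the work, as an engineer would, in place of code of your own. Each camera call takes 0.05 s, during which the arm holds its last target. There are 200 camera calls.

## Working session

There is one attempt and no reset: what is moved stays moved. The work goes in short steps, Python scripts to look and compute and a shell command to move; the robot and the scene stay as the last step left them, time stands still between calls to the robot, and variables do not carry over. Pictures are saved under pics/ and viewed, at most 10 in all, crops included, and the job is handed in when it is done.

```bash
ls; mkdir -p pics; cat > h.py <<'E'
from rig import r
import numpy as np, cv2
from scipy.spatial.transform import Rotation as R
def ray(im,loc):
    K=np.array(im["camera_matrix"]);u=loc[0]*560;v=loc[1]*420
    d=np.linalg.solve(K,[u,v,1]);d=np.array([d[0],-d[1],-d[2]])
    if "position" in im: Rm=np.array(im["rotation"]);p=np.array(im["position"])
    else:
        s=r.get_state();T=np.array(im["tool_from_camera"]);Rt=R.from_rotvec(s["eef_rot"]).as_matrix()
        Rm=Rt@T[:3,:3];p=np.array(s["tcp_pos"])+Rt@T[:3,3]
    return p,Rm@d
def atz(im,loc,z):
    p,d=ray(im,loc);return (p+d*(z-p[2])/d[2])
E
python3 - <<'E'
from h import *
s=r.get_state();print(s)
Z=dict(big_top=130,big_pointer=102,big_mark=130,big_button=142,small_top=102,spray=0,jug=0,cartridge=0,socket=0,bowl=0)
for c in ("top","scene"):
    im=r.get_image(c);cv2.imwrite(f"pics/{c}.png",im["pixels"][:,:,::-1])
    print(c,im["position"],np.shape(im["rotation"]),[k for k in im])
    for n,z in Z.items():
        print(n,[(round(q["score"],2),np.round(np.array(q["location"])*[560,420]).tolist(),np.round(atz(im,q["location"],z)).tolist()) for q in r.mark_of(n,c)[:2]])
E
```

```text
pics
{'clock': 0.0, 'qpos': array([-1.29969459e+00,  9.18292792e-02,  1.23188917e+00, -8.46571789e-06,
        1.81976037e+00, -5.66677732e-02]), 'joint_vel': array([-7.76413063e-04, -4.01498957e-04, -9.81883545e-04,  2.86491575e-05,
        3.41759709e-05,  1.75721517e-03]), 'effort': array([-3.54112435e-04, -4.46450758e+01, -4.06452298e+01,  6.98372629e-02,
        2.92103353e-02, -1.29725968e-04]), 'tcp_pos': array([ 193.09580748, -567.77462432,  221.82271657]), 'eef_rot': array([-3.09764939e+00, -5.12248496e-01,  3.29672108e-04]), 'wrist_force': array([ 0.54982654, -0.51050757,  0.0725993 ]), 'torque': array([-0.01535931,  0.00224892, -0.02485944]), 'grip_force': 0.0, 'width': 87.42475841833928}
top [ 482.10596583    1.88362904 1283.86135959] (3,) ['pixels', 'camera_matrix', 'position', 'rotation']Traceback (most recent call last):
  File "<stdin>", line 8, in <module>
  File "h.py", line 13, in atz
    p,d=ray(im,loc);return (p+d*(z-p[2])/d[2])
                                         ~^^^
IndexError: invalid index to scalar variable.
```

Rotation is a rotation vector.

```bash
sed -i 's/Rm=np.array(im\["rotation"\])/Rm=R.from_rotvec(im["rotation"]).as_matrix()/' h.py
python3 - <<'E'
from h import *
Z=dict(big_top=130,big_pointer=102,big_mark=130,big_button=142,small_top=102,spray=0,jug=0,cartridge=0,socket=0,bowl=0)
ims=[]
for c in ("top","scene"):
    im=r.get_image(c);ims.append(im["pixels"][:,:,::-1]);cv2.imwrite(f"pics/{c}.png",im["pixels"][:,:,::-1])
    for n,z in Z.items():
        print(c,n,[(round(q["score"],2),np.round(np.array(q["location"])*[560,420]).tolist(),np.round(atz(im,q["location"],z)).tolist()) for q in r.mark_of(n,c)[:2]])
print(r.get_state()["clock"])
E
```

```text
top big_top [(0.85, [217.0, 230.0], [543.0, 193.0, 130.0]), (0.32, [336.0, 241.0], [514.0, -124.0, 130.0])]
top big_pointer [(0.64, [230.0, 207.0], [608.0, 163.0, 102.0]), (0.35, [227.0, 233.0], [537.0, 172.0, 102.0])]
top big_mark [(0.94, [221.0, 218.0], [577.0, 183.0, 130.0]), (0.42, [231.0, 208.0], [602.0, 155.0, 130.0])]
top big_button [(0.56, [220.0, 230.0], [543.0, 185.0, 142.0]), (0.36, [281.0, 148.0], [763.0, 21.0, 142.0])]
top small_top [(0.8, [335.0, 245.0], [502.0, -126.0, 102.0])]
top spray [(0.77, [178.0, 184.0], [690.0, 334.0, 0.0])]
top jug [(0.93, [409.0, 182.0], [692.0, -361.0, 0.0])]
top cartridge [(0.5, [288.0, 229.0], [553.0, 3.0, 0.0])]
top socket [(0.46, [299.0, 261.0], [459.0, -30.0, 0.0])]
top bowl [(0.89, [281.0, 149.0], [797.0, 25.0, 0.0])]
scene big_top [(0.78, [332.0, 221.0], [529.0, 172.0, 130.0]), (0.43, [212.0, 274.0], [851.0, 140.0, 130.0])]
scene big_pointer []
scene big_mark [(0.58, [316.0, 233.0], [587.0, 180.0, 130.0])]
scene big_button [(0.49, [332.0, 223.0], [544.0, 186.0, 142.0])]
scene small_top [(0.59, [265.0, 174.0], [514.0, -118.0, 102.0])]
scene spray [(0.78, [323.0, 327.0], [683.0, 322.0, 0.0])]
scene jug [(0.94, [178.0, 182.0], [680.0, -367.0, 0.0])]
scene cartridge [(0.56, [277.0, 224.0], [549.0, -13.0, 0.0])]
scene socket [(0.65, [296.0, 210.0], [465.0, -30.0, 0.0])]
scene bowl [(0.72, [213.0, 275.0], [799.0, 39.0, 0.0])]
1.2
```

View pics/top.png

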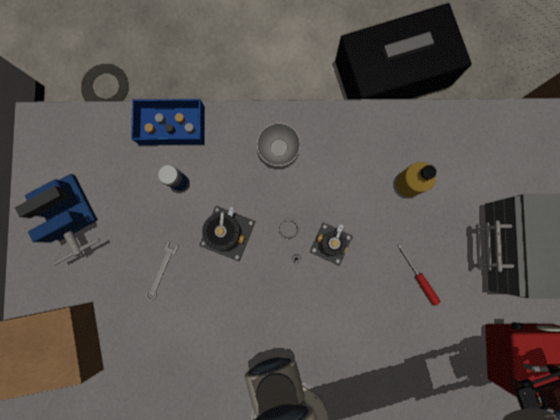

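View pics/scene.png

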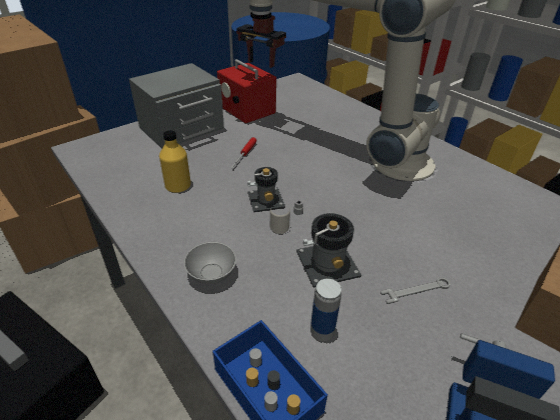

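The top view shows the large housing at pixel (221,231). Its mark runs up to about (222,212), and the pointer is at about (231,211). The small housing is at (333,242), and nothing stands taller than the route over to the large one. The scene view agrees, so I'm moving above the large housing with the jaw shutting.

```bash
python3 -m crank '28 -30 -3 0 -1;28 -30 -3 0 -1;28 -30 -3 0 -1;28 -30 -3 0 -1;28 -30 -3 0 -1;28 -30 -3 0 -1;28 -30 -3 0 -1;28 -30 -3 0 -1;28 -30 -3 0 -1;28 -30 -3 0 -1;28 -30 -3 0 -1;28 -30 -3 0 -1;28 -30 -3 0 -1;28 -30 -3 0 -1;28 -30 -3 0 -1;28 -30 -3 0 -1;28 -30 -3 0 -1;28 -30 -3 0 -1;28 -30 -3 0 -1;0 0 0 0 -1' 10
cat > look.py <<'E'
from h import *
import sys
im=r.get_image("wrist");cv2.imwrite(f"pics/{sys.argv[1]}.png",im["pixels"][:,:,::-1])
s=r.get_state();print(s["clock"],s["tcp_pos"],s["eef_rot"],s["wrist_force"],s["width"])
Z=dict(big_top=130,big_pointer=102,big_mark=130,big_button=142)
for n,z in Z.items():
    print(n,[(round(q["score"],2),np.round(np.array(q["location"])*[560,420]).tolist(),np.round(atz(im,q["location"],z),1).tolist()) for q in r.mark_of(n,"wrist")[:2]])
print(np.round(im["tool_from_camera"],2).tolist())
E
python3 look.py w1
```

```text
clock: 2.87
tcp_pos: [514.6, 148.7, 278.1]
eef_rot: [-3.096, -0.522, 0.003]
wrist_force: [0.5, -0.3, -0.2]
width: 0.3
grip_force: 0.0
2.9167 [513.8173528  145.98596818 278.42881689] [-3.0978327  -0.52010651  0.00403495] [ 0.00774892 -0.54054047  1.1754002 ] 0.5619673701153534
big_top [(0.84, [247.0, 155.0], [541.0, 181.6, 130.0])]
big_pointer [(0.9, [295.0, 101.0], [600.3, 153.6, 102.0])]
big_mark [(0.65, [265.0, 108.0], [585.5, 176.8, 130.0])]
big_button [(0.78, [244.0, 157.0], [540.3, 180.8, 142.0])]
[[-0.0, 0.96, 0.29, 81.11], [1.0, 0.0, 0.0, -0.14], [0.0, 0.29, -0.96, -162.26], [0.0, 0.0, 0.0, 1.0]]
```

View pics/w1.png

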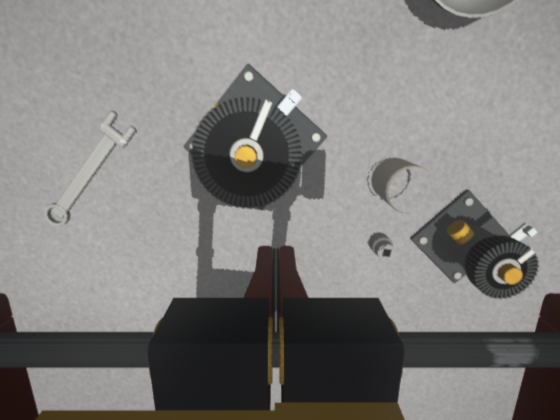

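The wrist view shows the cap's circle centred at about (246,152), the mark reaching out to (269,101) and the pointer at (289,102). I'm taking settled repeat readings.

```bash
cat > meas.py <<'E'
from h import *
Z=dict(big_top=130,big_pointer=102,big_mark=130,big_button=142)
def one(c):
    im=r.get_image(c);o={}
    for n,z in Z.items():
        q=r.mark_of(n,c)
        if q and q[0]["score"]>.4:o[n]=atz(im,q[0]["location"],z)[:2]
    return o
def meas(c="wrist",N=3):
    A=[one(c) for _ in range(N)];o={n:np.median([a[n] for a in A if n in a],0) for n in Z if any(n in a for a in A)}
    for n in o:print(c,n,np.round(o[n],1))
    C=np.mean([o[n] for n in ("big_top","big_button") if n in o],0)
    ang=lambda n:np.degrees(np.arctan2(*(o[n]-C)[::-1]))
    if "big_mark" in o and "big_pointer" in o:
        print("mark",ang("big_mark"),"ptr",ang("big_pointer"),"dist",[np.linalg.norm(o[n]-C) for n in("big_mark","big_pointer")])
    s=r.get_state();print(s["clock"],s["tcp_pos"],s["eef_rot"],s["wrist_force"])
if __name__=="__main__":
    meas();meas("top",1);meas("scene",1)
E
python3 meas.py
```

```text
wrist big_top [540.9 186.6]
wrist big_pointer [604.3 163.1]
wrist big_mark [586.3 185.8]
wrist big_button [541.3 187.7]
mark -1.7331976956413897 ptr -20.82281205489459 dist [np.float64(45.23306766659599), np.float64(67.66353814194811)]
3.8667 [513.33478215 142.90820559 279.88037768] [-3.09944023e+00 -5.12735543e-01  1.41618065e-04] [-0.92599576 -0.7163452  -0.04193929]
4.1167 [513.34578773 142.91194448 279.89672953] [ 3.09946822e+00  5.12722609e-01 -1.11103971e-04] [-0.0920179  -0.75127419 -0.88240003]
scene big_top [532.6 178.8]
scene big_pointer [600.5 155.9]
scene big_mark [585.7 184.7]
scene big_button [574.2  99.3]
mark 54.736680590054746 ptr 19.71565572447877 dist [np.float64(55.86351734899596), np.float64(49.99287427157009)]
4.3667 [513.33101644 142.87082903 279.93054215] [-3.09946285e+00 -5.12636052e-01  8.57854026e-06] [0.27546308 0.08777099 0.01654422]
  return _methods._mean(a, axis=axis, dtype=dtype,
  ret = ret.dtype.type(ret / rcount)
```

```bash
python3 -m crank '20.5 -16.5 0 0 -1;20.5 -16.5 20 0 -1;0 0 30 0 -1;0 0 30 0 -1;0 0 20 0 -1;0 0 6 0 -1;0 0 0 0 -1;0 0 0 0 -1;0 0 0 0 -1;0 0 0 0 -1;0 0 0 0 -1;0 0 0 0 -1'; python3 -m crank '0 0 5 0 -1;0 0 3 0 -1;0 0 2 0 -1;0 0 2 0 -1;0 0 0 0 -1;0 0 0 0 -1;0 0 0 0 -1'
```

```text
clock: 5.37
tcp_pos: [541.9, 187.4, 175.1]
eef_rot: [-3.099, -0.512, -0.003]
wrist_force: [0.1, 0.7, -0.3]
width: 0.4
grip_force: 0.0
clock: 5.95
tcp_pos: [541.5, 187.3, 162.0]
eef_rot: [3.099, 0.513, 0.0]
wrist_force: [0.5, 0.2, 0.2]
width: 0.5
grip_force: 0.0
```

```bash
python3 -m crank '0 0 2 0 -1;0 0 0 0 -1;0 0 0 0 -1;0 0 0 0 -1'; python3 -m crank '0 0 2 0 -1;0 0 0 0 -1;0 0 0 0 -1;0 0 0 0 -1'
```

```text
clock: 6.28
tcp_pos: [541.5, 187.3, 159.9]
eef_rot: [3.099, 0.513, -0.0]
wrist_force: [0.0, -0.3, -0.2]
width: 0.9
grip_force: 0.0
clock: 6.62
tcp_pos: [541.5, 187.3, 157.9]
eef_rot: [3.099, 0.513, -0.0]
wrist_force: [0.4, -0.2, -0.3]
width: 0.6
grip_force: 0.0
```

```bash
python3 look.py w2 | grep -v '^\[\['; python3 - <<'E'
from h import *
im=r.get_image("scene")["pixels"][:,:,::-1]
c=cv2.resize(im[150:300,250:420],None,fx=3,fy=3,interpolation=cv2.INTER_CUBIC)
w=cv2.imread("pics/w2.png");cv2.imwrite("pics/c2.png",np.hstack([c[:420],cv2.resize(w,(290,420))[:, :]])[:, :800])
E
```

```text
6.6667 [541.54513438 187.30806771 157.96981045] [3.09948709e+00 5.12595924e-01 1.39841848e-04] [ 0.12086031  0.00724127 -0.33147602] 0.5492848039497025
big_top [(0.71, [276.0, 247.0], [540.8, 187.2, 130.0]), (0.5, [434.0, 311.0], [531.7, 76.2, 130.0])]
big_pointer [(0.55, [346.0, 160.0], [601.6, 160.0, 102.0])]
big_mark [(0.87, [307.0, 180.0], [585.9, 183.6, 130.0])]
big_button [(0.95, [272.0, 253.0], [541.8, 189.5, 142.0])]
```

View pics/c2.png

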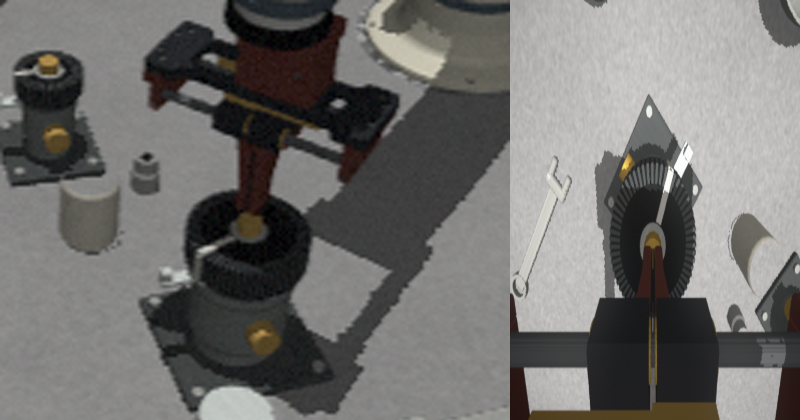

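The crop shows the fingertip centred over the brass button, at or just above its top, with no force yet. I'll go on down in small steps and watch the force.

```bash
for i in 1; do python3 -m crank '0 0 1 0 -1;0 0 0 0 -1;0 0 0 0 -1'; done; python3 -m crank '0 0 1 0 -1;0 0 0 0 -1;0 0 0 0 -1';python3 -m crank '0 0 1 0 -1;0 0 0 0 -1;0 0 0 0 -1'
```

```text
clock: 7.17
tcp_pos: [541.5, 187.3, 156.8]
eef_rot: [3.099, 0.513, -0.0]
wrist_force: [0.5, -0.1, -0.3]
width: 0.8
grip_force: 0.0
clock: 7.42
tcp_pos: [541.5, 187.3, 155.8]
eef_rot: [3.099, 0.513, -0.0]
wrist_force: [-0.2, -0.6, -0.4]
width: 0.3
grip_force: 0.0
clock: 7.67
tcp_pos: [541.5, 187.3, 154.8]
eef_rot: [3.099, 0.513, -0.0]
wrist_force: [0.6, 0.1, -0.4]
width: 0.5
grip_force: 0.0
```

```bash
python3 - <<'E'
from h import *
def proj(im,P,T=None):
    K=np.array(im["camera_matrix"])
    if T is None: q=R.from_rotvec(im["rotation"]).as_matrix().T@(np.array(P)-im["position"])
    else: q=np.linalg.inv(T)@np.append(P,1);q=q[:3]
    u=K@[q[0],-q[1],-q[2]];return np.round(u[:2]/u[2],1)
im=r.get_image("wrist");T=np.array(im["tool_from_camera"]);w=im["pixels"][:,:,::-1]
for z in (0,8,22):print("wrist",z,proj(im,[0,0,z],T))
print("K",np.array(im["camera_matrix"]).tolist())
sc=r.get_image("scene")
for P in ([541.5,187.3,132.8],[541.5,187.3,142],[541.5,187.3,146.8],[541.5,187.3,154.8]):print(P[2],proj(sc,P))
a=cv2.resize(sc["pixels"][195:270,295:370,::-1],(400,400),interpolation=cv2.INTER_CUBIC)
b=cv2.resize(w[180:300,220:340],(400,400),interpolation=cv2.INTER_CUBIC)
cv2.imwrite("pics/c3.png",np.hstack([a,b]));print(r.get_state()["wrist_force"])
E
```

```text
wrist 0 [275.8 266.7]
wrist 8 [275.8 260.1]
wrist 22 [275.8 249.8]
K [[339.38441971432013, 0.0, 275.40542254477606], [0.0, 339.38441971432013, 209.07334744305467], [0.0, 0.0, 1.0]]
132.8 [332.5 225.7]
142 [332.9 222.8]
146.8 [333.1 221.3]
154.8 [333.4 218.8]
[ 0.09244928 -0.87251022 -1.21270545]
```

View pics/c3.png

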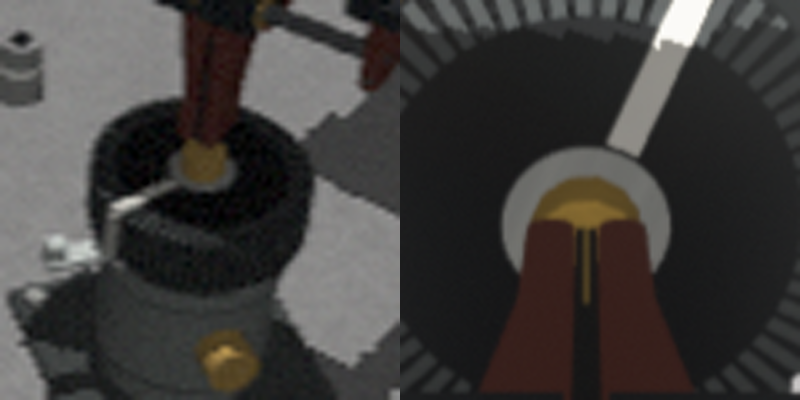

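The tip still looks a few mm clear of the button, so there is a height bias. I'll keep stepping until the force rises.

```bash
python3 -m crank '0 0 1.5 0 -1;0 0 0 0 -1;0 0 0 0 -1' | grep -E 'tcp|force'; python3 -m crank '0 0 1.5 0 -1;0 0 0 0 -1;0 0 0 0 -1'| grep -E 'tcp|force'
```

```text
tcp_pos: [541.5, 187.3, 153.3]
wrist_force: [0.8, 0.1, 1.2]
grip_force: 0.0
tcp_pos: [541.4, 187.3, 151.8]
wrist_force: [0.5, 0.2, -0.0]
grip_force: 0.0
```

```bash
python3 -m crank '0 0 1.5 0 -1;0 0 0 0 -1;0 0 0 0 -1'| grep -E 'tcp|force'
```

```text
tcp_pos: [541.5, 187.3, 150.3]
wrist_force: [0.4, 0.2, 0.1]
grip_force: 0.0
```

```bash
python3 -m crank '0 0 1.5 0 -1;0 0 0 0 -1;0 0 0 0 -1' | grep -E 'tcp|t_force'; python3 -m crank '0 0 1.5 0 -1;0 0 0 0 -1;0 0 0 0 -1'| grep -E 'tcp|t_force'
```

```text
tcp_pos: [541.5, 187.3, 148.8]
wrist_force: [0.5, -0.1, 0.6]
tcp_pos: [541.5, 187.3, 147.3]
wrist_force: [-0.3, -0.6, 0.2]
```

```bash
python3 - <<'E'
from h import *
im=r.get_image("wrist");w=im["pixels"][:,:,::-1];sc=r.get_image("scene")["pixels"][:,:,::-1]
a=cv2.resize(sc[195:270,295:370],(400,400),interpolation=cv2.INTER_CUBIC)
b=cv2.resize(w[180:300,220:340],(400,400),interpolation=cv2.INTER_CUBIC)
cv2.imwrite("pics/c4.png",np.hstack([a,b]));print(r.get_state()["wrist_force"],r.get_state()["effort"])
E
```

```text
[ 0.25869245  0.43928294 -0.82734387] [-3.98123784e-04 -4.14603567e+01 -4.07352090e+01  1.87214382e-02
 -7.15527940e-02  4.29420211e-06]
```

View pics/c4.png

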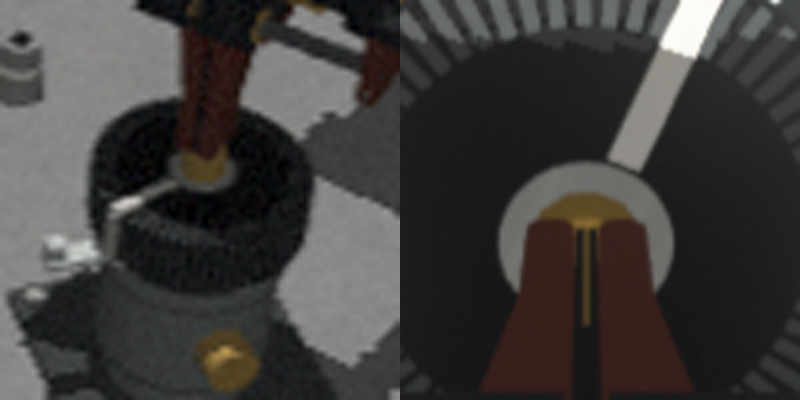

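The crop shows the tip now lower, hiding more of the button top (about (205,155) in the left half), with still no force. I'll continue.

```bash
python3 -m crank '0 0 1.5 0 -1;0 0 0 0 -1;0 0 0 0 -1' | grep -E 'tcp|t_force'; python3 -m crank '0 0 1 0 -1;0 0 0 0 -1;0 0 0 0 -1'| grep -E 'tcp|t_force'
```

```text
tcp_pos: [541.4, 187.3, 145.8]
wrist_force: [0.2, 0.5, 0.7]
tcp_pos: [541.5, 187.3, 144.8]
wrist_force: [0.4, 0.1, -0.4]
```

```bash
python3 -m crank '0 0 1 0 -1;0 0 0 0 -1;0 0 0 0 -1'| grep -E 'clock|tcp|t_force'
```

```text
clock: 9.87
tcp_pos: [541.5, 187.3, 143.8]
wrist_force: [-0.7, 0.5, 1.5]
```

```bash
python3 -m crank '0 0 1 0 -1;0 0 0 0 -1;0 0 0 0 -1'| grep -E 'tcp|t_force'; python3 -m crank '0 0 1 0 -1;0 0 0 0 -1;0 0 0 0 -1'| grep -E 'tcp|t_force';python3 -m crank '0 0 1 0 -1;0 0 0 0 -1;0 0 0 0 -1'| grep -E 'tcp|t_force'
```

```text
tcp_pos: [541.5, 187.3, 142.8]
wrist_force: [-0.2, 0.4, 0.5]
tcp_pos: [541.6, 187.3, 142.3]
wrist_force: [-0.4, -0.1, 2.3]
tcp_pos: [541.6, 187.3, 141.1]
wrist_force: [-0.8, -0.3, 3.0]
```

```bash
python3 -m crank '0 0 1 0 -1;0 0 0 0 -1;0 0 0 0 -1'| grep -E 'tcp|t_force'; python3 -m crank '0 0 1 0 -1;0 0 0 0 -1;0 0 0 0 -1'| grep -E 'tcp|t_force'
```

```text
tcp_pos: [541.6, 187.3, 140.1]
wrist_force: [-0.8, 0.0, 3.1]
tcp_pos: [541.6, 187.3, 139.0]
wrist_force: [-0.7, -0.8, 4.1]
```

Contact began at TCP z ≈ 142.3, so the tip is effectively at the TCP. Now I'll press to the stop and hold.

```bash
python3 -m crank '0 0 1.5 0 -1;0 0 1.5 0 -1;0 0 1 0 -1;0 0 1 0 -1;0 0 0 0 -1;0 0 0 0 -1'| grep -E 'clock|tcp|t_force'
```

```text
clock: 11.62
tcp_pos: [541.7, 187.3, 136.5]
wrist_force: [-5.2, -2.0, 13.0]
```

Fully in: 13 N against the stop, well over the 5 N needed. I'll hold for 1.4 s and then rise. After that I'll go to the start of the circle, 40 mm from the axis.

```bash
python3 -m crank '0 0 0 0 -1;0 0 0 0 -1;0 0 0 0 -1;0 0 0 0 -1;0 0 0 0 -1;0 0 0 0 -1;0 0 0 0 -1;0 0 0 0 -1;0 0 0 0 -1;0 0 0 0 -1;0 0 0 0 -1;0 0 0 0 -1;0 0 0 0 -1;0 0 0 0 -1;0 0 0 0 -1;0 0 0 0 -1;0 0 0 0 -1'| grep -E 'clock|tcp|t_force'; python3 -m crank '0 0 -10 0 -1;0 0 -10 0 -1;0 0 0 0 -1;0 0 0 0 -1;0 0 0 0 -1;0 0 0 0 -1'| grep -E 'clock|tcp|t_force'
```

```text
clock: 13.03
tcp_pos: [541.7, 187.4, 136.5]
wrist_force: [-5.4, -1.8, 13.5]
clock: 13.53
tcp_pos: [541.2, 187.2, 152.8]
wrist_force: [0.5, 0.2, -0.2]
```

```bash
python3 - <<'E'
import numpy as np
# 12 chords of 30 deg CCW (world). tool x at 18.79deg, tool y mirrored; start at tool angle: point at -x tool (towards base)
th=np.radians(18.79);X=np.array([np.cos(th),np.sin(th)]);Y=np.array([np.sin(th),-np.cos(th)])
a0=th+np.pi
P=lambda a:40*np.array([np.cos(a),np.sin(a)])
for n in (24,):
    for i in range(n):
        d=P(a0+(i+1)*2*np.pi/n)-P(a0+i*2*np.pi/n);print(i,round(d@X,1),round(d@Y,1))
E
```

```text
0 1.4 10.4
1 4.0 9.6
2 6.4 8.3
3 8.3 6.4
4 9.6 4.0
5 10.4 1.4
6 10.4 -1.4
7 9.6 -4.0
8 8.3 -6.4
9 6.4 -8.3
10 4.0 -9.6
11 1.4 -10.4
12 -1.4 -10.4
13 -4.0 -9.6
14 -6.4 -8.3
15 -8.3 -6.4
16 -9.6 -4.0
17 -10.4 -1.4
18 -10.4 1.4
19 -9.6 4.0
20 -8.3 6.4
21 -6.4 8.3
22 -4.0 9.6
23 -1.4 10.4
```

```bash
python3 -m crank '-20 0 0 0 -1;-20 0 0 0 -1;0 0 10 0 -1;0 0 9 0 -1;0 0 0 0 -1;0 0 0 0 -1;0 0 0 0 -1;0 0 0 0 -1'| grep -E 'clock|tcp|t_force'
```

```text
clock: 14.2
tcp_pos: [504.1, 174.6, 135.0]
wrist_force: [1.6, -0.5, -1.1]
```

```bash
python3 -m crank '0 0 3 0 -1;0 0 3 0 -1;0 0 2 0 -1;0 0 0 0 -1;0 0 0 0 -1;0 0 0 0 -1'| grep -E 'clock|tcp|t_force'
```

```text
clock: 14.7
tcp_pos: [504.1, 174.5, 128.0]
wrist_force: [-1.2, -0.7, 5.7]
```

About 5 N, i.e. 3 mm pressed. I'll add a little more and roll 180°, then check.

```bash
python3 -m crank '0 0 0.7 0 -1;1.4 10.4 0 0 -1;4 9.6 0 0 -1;6.4 8.3 0 0 -1;8.3 6.4 0 0 -1;9.6 4 0 0 -1;10.4 1.4 0 0 -1;10.4 -1.4 0 0 -1;9.6 -4 0 0 -1;8.3 -6.4 0 0 -1;6.4 -8.3 0 0 -1;4 -9.6 0 0 -1;1.4 -10.4 0 0 -1;0 0 0 0 -1;0 0 0 0 -1;0 0 0 0 -1'| grep -E 'clock|tcp|t_force'; python3 - <<'E'
from meas import *
meas("wrist",1);meas("top",1)
E
```

```text
clock: 16.03
tcp_pos: [580.4, 201.2, 127.7]
wrist_force: [1.5, 2.1, 5.2]
wrist big_top [538.2 187. ]
wrist big_pointer [602.5 162.4]
16.2833 [580.38929682 201.13190882 127.77125606] [-3.09794747 -0.51312044 -0.00529138] [0.31882216 3.34536679 6.01663997]
top big_top [536.8 188.6]
top big_pointer [607.3 161.9]
top big_mark [501.3 214.7]
mark 143.65439923416722 ptr -20.77448663457962 dist [np.float64(44.12562338908279), np.float64(75.35109630772364)]
16.5333 [580.37663941 201.15228109 127.7964335 ] [-3.09788563 -0.5130899  -0.00535983] [0.52035395 2.45995565 5.39894439]
```

The cap followed by roughly 147°. Now 300° more.

```bash
python3 -m crank '-1.4 -10.4 0.3 0 -1;-4 -9.6 0 0 -1;-6.4 -8.3 0 0 -1;-8.3 -6.4 0 0 -1;-9.6 -4 0 0 -1;-10.4 -1.4 0 0 -1;-10.4 1.4 0 0 -1;-9.6 4 0 0 -1;-8.3 6.4 0 0 -1;-6.4 8.3 0 0 -1;-4 9.6 0 0 -1;-1.4 10.4 0 0 -1;1.4 10.4 0 0 -1;4 9.6 0 0 -1;6.4 8.3 0 0 -1;8.3 6.4 0 0 -1;9.6 4 0 0 -1;10.4 1.4 0 0 -1;10.4 -1.4 0 0 -1;9.6 -4 0 0 -1'| grep -E 'clock|tcp|t_force'; python3 - <<'E'
from meas import *
meas("wrist",1);meas("top",1)
E
```

```text
clock: 18.2
tcp_pos: [572.5, 160.3, 127.1]
wrist_force: [-1.9, -2.0, 5.5]
wrist big_top [543.1 188.2]
wrist big_pointer [604.4 163.8]
wrist big_mark [583.2 209. ]
mark 27.324398574551896 ptr -21.726448279880216 dist [np.float64(45.14774480058898), np.float64(65.96844027008403)]
18.45 [573.17146212 161.16111377 127.5378183 ] [3.09950373 0.5124742  0.00656591] [2.12155895 0.32460051 5.29133626]
top big_mark [760.8  25.8]
18.7 [573.13216212 161.10079273 127.65750778] [-3.09949224 -0.51234873 -0.00711288] [ 2.00248876 -0.5183247   5.53921726]
  return _methods._mean(a, axis=axis, dtype=dtype,
  ret = ret.dtype.type(ret / rcount)
```

The mark is at 27° in the world (pointer at -21°), so the cap is at about 408° from tight, with 312° left. Its ratio to finger travel is a steady 0.81. Another 300° of finger travel next.

```bash
python3 -m crank '8.3 -6.4 0 0 -1;6.4 -8.3 0 0 -1;4 -9.6 0 0 -1;1.4 -10.4 0 0 -1;-1.4 -10.4 0 0 -1;-4 -9.6 0 0 -1;-6.4 -8.3 0 0 -1;-8.3 -6.4 0 0 -1;-9.6 -4 0 0 -1;-10.4 -1.4 0 0 -1;-10.4 1.4 0 0 -1;-9.6 4 0 0 -1;-8.3 6.4 0 0 -1;-6.4 8.3 0 0 -1;-4 9.6 0 0 -1;-1.4 10.4 0 0 -1;1.4 10.4 0 0 -1;4 9.6 0 0 -1;6.4 8.3 0 0 -1;8.3 6.4 0 0 -1'| grep -E 'clock|tcp|t_force'; python3 - <<'E'
from meas import *
meas("wrist",1);meas("top",1);meas("scene",1)
E
```

```text
clock: 20.37
tcp_pos: [534.1, 148.0, 127.3]
wrist_force: [-2.3, 1.6, 5.6]
wrist big_top [541.4 185.9]
wrist big_pointer [605.7 162.3]
wrist big_mark [551.8 144.7]
wrist big_button [542.5 188.2]
mark -76.95342227601296 ptr -21.19568759261739 dist [np.float64(43.44917069837141), np.float64(68.33693577373316)]
20.6167 [535.14281386 147.68607689 127.43063791] [3.0989796  0.51144772 0.00563474] [ 1.79348253 -0.96946553  4.9550489 ]
20.8667 [535.09005275 147.69726639 127.50086818] [3.09879478 0.51160149 0.0059795 ] [ 2.19900271 -0.75227713  6.32529981]
scene big_top [537.7 181.5]
scene big_pointer [594.7 155.9]
scene big_mark [555.5 150.1]
scene big_button [545.1 190.4]
mark -68.5225745849232 ptr -29.474346043116746 dist [np.float64(38.57174598295345), np.float64(61.150135396280824)]
21.1167 [535.09113505 147.70259843 127.52451339] [3.09880807 0.51158589 0.0060225 ] [ 2.48993634 -1.55294719  4.97421236]
  return _methods._mean(a, axis=axis, dtype=dtype,
  ret = ret.dtype.type(ret / rcount)
```

```bash
python3 -m crank '9.6 4 0 0 -1;10.4 1.4 0 0 -1;10.4 -1.4 0 0 -1;9.6 -4 0 0 -1;0 0 0 0 -1;0 0 0 0 -1;0 0 -10 0 -1;0 0 -10 0 -1;-30 -15 -20 0 -1;-30 0 -20 0 -1;-30 0 -30 0 -1;0 0 0 0 -1;0 0 0 0 -1;0 0 0 0 -1;0 0 0 0 -1;0 0 0 0 -1;0 0 0 0 -1;0 0 0 0 -1'| grep -E 'clock|tcp|t_force'; python3 - <<'E'
from meas import *
meas("wrist",3)
im=r.get_image("wrist")["pixels"][:,:,::-1];cv2.imwrite("pics/w5.png",im)
E
```

```text
clock: 22.62
tcp_pos: [482.2, 146.3, 214.2]
wrist_force: [-0.3, 0.6, 0.8]
wrist big_top [540.7 187.2]
wrist big_pointer [603.6 161.1]
wrist big_mark [580.5 166.2]
wrist big_button [542.7 189.6]
mark -29.731663337578603 ptr -23.792472129079776 dist [np.float64(44.72851270555189), np.float64(67.7072013795113)]
23.3667 [482.18708875 146.29924912 215.42985026] [-3.09949710e+00 -5.12522820e-01 -4.88930011e-05] [-0.3963554   0.30292123  0.48137699]
```

View pics/w5.png

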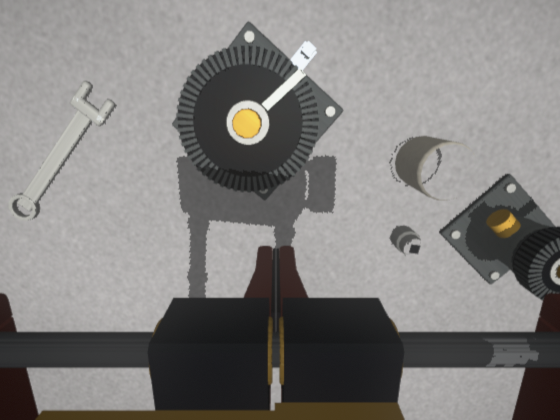

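The mark (from (265,108) to (302,72)) nearly meets the pointer at (304,53), a few degrees short. I'll measure that finely by segmentation.

```bash
cat > fine.py <<'E'
from h import *
import sys
im=r.get_image("wrist");p=im["pixels"].astype(float)
g=p.min(2);sat=p.max(2)-p.min(2)
# map of top plane polar unwrap about centre (cx,cy) at a given height
def pix(P):
    s=r.get_state();T=np.array(im["tool_from_camera"]);Rt=R.from_rotvec(s["eef_rot"]).as_matrix()
    Q=(np.array(P)-s["tcp_pos"])@Rt;Q=(Q-T[:3,3])@T[:3,:3]
    u=np.c_[Q[:,0],-Q[:,1],-Q[:,2]]@np.array(im["camera_matrix"]).T;return (u[:,:2]/u[:,2:]).astype(np.float32)
def polar(C,rs,z):
    a=np.radians(np.arange(-70,40,.25));out=[]
    for rr in rs:
        P=np.c_[C[0]+rr*np.cos(a),C[1]+rr*np.sin(a),np.full(len(a),z)];q=pix(P)
        out.append(cv2.remap(g.astype(np.float32),q[:,0],q[:,1],cv2.INTER_LINEAR).ravel())
    return np.degrees(a),np.array(out)
C=np.array([float(sys.argv[1]),float(sys.argv[2])])
for rs,z in((range(18,48,5),130),(range(60,72,2),102)):
    a,o=polar(C,rs,z)
    for rr,row in zip(rs,o):
        w=np.clip(row-140,0,None);print(z,rr,round(row.max()),"ang",round((w*a).sum()/max(w.sum(),1e-6),1),"width mm",round((row>140).sum()*.25/57.3*rr,1))
# cap centre: dark-cap circle via brass button centroid at z 142 (fixed to axis)
hsv=cv2.cvtColor(im["pixels"],cv2.COLOR_RGB2HSV);m=cv2.inRange(hsv,(15,120,120),(35,255,255))
n,l,st,c=cv2.connectedComponentsWithStats(m)
for i in range(1,n):
    if st[i,4]>150 : print("brass",c[i],st[i,4],atz(im,c[i]/[560,420],142)[:2])
q=r.masks_of("big_cap","wrist");
if q:
    yy,xx=np.nonzero(q[0]["region"]);P=np.array([atz(im,[x/560,y/420],130)[:2] for x,y in cv2.convexHull(np.c_[xx,yy].astype(np.int32))[:,0]])
    print("cap hull",q[0]["score"],cv2.minEnclosingCircle(P.astype(np.float32)))
print(r.get_state()["clock"])
c=cv2.resize(im["pixels"][20:200,170:350,::-1],(600,600),interpolation=cv2.INTER_CUBIC);cv2.imwrite("pics/c6.png",c)
E
python3 fine.py 541.2 187.8
```

```text
130 18 240 ang -28.8 width mm 6.7
130 23 240 ang -29.0 width mm 6.5
130 28 241 ang -29.2 width mm 6.6
130 33 241 ang -29.1 width mm 6.6
130 38 240 ang -29.2 width mm 6.5
130 43 240 ang -29.4 width mm 7.1
102 60 242 ang -14.2 width mm 73.6
102 62 241 ang -16.9 width mm 89.8
102 64 236 ang -18.2 width mm 91.9
102 66 242 ang -16.9 width mm 103.4
102 68 241 ang -13.5 width mm 108.9
102 70 241 ang -14.4 width mm 121.6
brass [246.39365079 123.03333333] 630 [542.11403452 187.58120413]
brass [505.91709845 223.81865285] 193 [534.82277437 -14.56025318]
cap hull 0.95 ((541.6502075195312, 187.1949462890625), 50.71360778808594)
23.5167
```

View pics/c6.png

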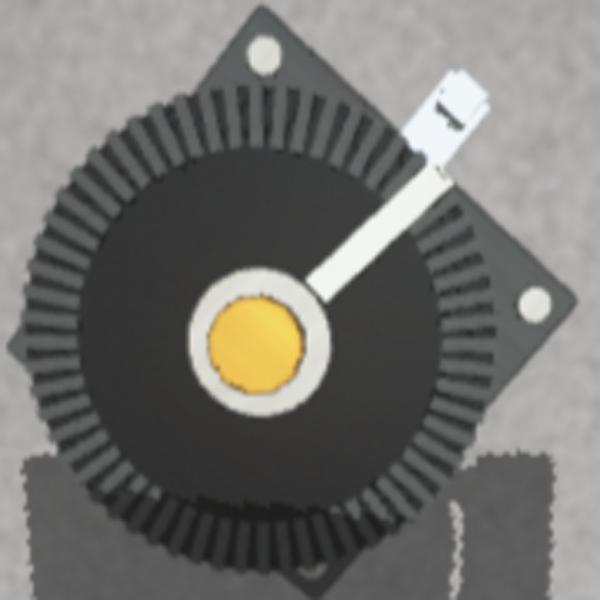

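```bash
python3 - <<'E'
from h import *
im=r.get_image("wrist");C=np.array([541.7,187.4])
f=lambda x,y,z:atz(im,[(170+x*.3)/560,(20+y*.3)/420],z)[:2]
ang=lambda d:round(float(np.degrees(np.arctan2(d[1],d[0]))),1)
for z in(5,10,15):d=f(535,306,z)-f(264,55,z);print("bolts",ang(d)+90,np.linalg.norm(d))
d=f(577,300,8)-f(262,5,8);print("corners",ang(d)+90,np.linalg.norm(d))
for z in(94,98,102):
    a,b=f(421,148,z),f(471,88,z);print("tab line",z,ang(b-a),"end",ang(b-C),np.linalg.norm(b-C),"tip",ang(f(463,97,z)-C),np.linalg.norm(f(463,97,z)-C))
a,b=f(316,288,130),f(440,174,130);print("mark line",ang(b-a),"end",ang(b-C),ang(a-C))
for q in r.mark_of("big_pointer","wrist")[:2]:
    l=q["location"];P=atz(im,l,102)[:2];print(q["score"],np.array(l)*[560,420],ang(P-C),np.linalg.norm(P-C))
E
```

```text
bolts -21.799999999999997 110.76933572447012
bolts -21.799999999999997 109.28317865527902
bolts -21.799999999999997 107.79702158608787
corners -21.799999999999997 127.46851949108773
tab line 94 -22.7 end -21.7 72.1781333994661 tip -21.6 69.59407617874518
tab line 98 -22.7 end -21.8 71.46360750289175 tip -21.7 68.91579729494255
tab line 102 -22.7 end -21.9 70.74923684698103 tip -21.8 68.23768108203325
mark line -30.1 end -29.6 -28.5
0.59 [307.776  50.904] -21.9 66.79451912849665
```

The pointer is at -21.8° (bolts, tab and tip all agree) and the mark at about -29.4°, so 7.6° remain. That needs about 6.6 mm of finger travel at the ratio seen.

```bash
python3 -m crank '15 -10 15 0 -1;14.5 -9.7 20 0 -1;0 0 25 0 -1;0 0 15 0 -1;0 0 0 0 -1;0 0 0 0 -1;0 0 0 0 -1;0 0 5 0 -1;0 0 5 0 -1;0 0 4 0 -1;0 0 0 0 -1;0 0 0 0 -1;0 0 0 0 -1;0 0 0 0 -1'| grep -E 'clock|tcp|t_force'; python3 -m crank '0 2.2 0 0 -1;0.2 2.2 0 0 -1;0.3 2.2 0 0 -1;0 0 0 0 -1;0 0 0 0 -1;0 0 0 0 -1;0 0 -8 0 -1;0 0 -12 0 -1;-10 10 -20 0 -1;-20 10 -20 0 -1;0 0 -29 0 -1;0 0 0 0 -1;0 0 0 0 -1;0 0 0 0 -1;0 0 0 0 -1;0 0 0 0 -1;0 0 0 0 -1'| grep -E 'clock|tcp|t_force'; sleep 0; python3 fine.py 541.7 187.4 | grep -v '^102'
```

```text
clock: 24.78
tcp_pos: [504.4, 174.6, 127.8]
wrist_force: [0.6, -0.3, 5.9]
clock: 26.2
tcp_pos: [484.1, 139.9, 214.1]
wrist_force: [-0.6, -1.5, -0.4]
130 18 241 ang -20.4 width mm 6.4
130 23 240 ang -20.5 width mm 6.5
130 28 242 ang -20.8 width mm 6.6
130 33 241 ang -21.0 width mm 6.5
130 38 240 ang -21.2 width mm 6.5
130 43 240 ang -21.2 width mm 6.8
brass [236.28416149 122.32142857] 644 [542.27241752 187.58089007]
brass [500.11111111 223.69191919] 198 [535.52547173 -16.08137563]
cap hull 0.89 ((541.997314453125, 187.35084533691406), 50.97525405883789)
26.3
```

```bash
python3 fine.py 542 187.4 | grep -E '^130|hull'
```

```text
130 18 241 ang -20.8 width mm 6.5
130 23 241 ang -20.9 width mm 6.5
130 28 242 ang -21.1 width mm 6.4
130 33 241 ang -21.2 width mm 6.6
130 38 240 ang -21.3 width mm 6.5
130 43 240 ang -21.4 width mm 6.8
cap hull 0.81 ((541.8607788085938, 187.38731384277344), 50.591121673583984)
```

View pics/c6.png

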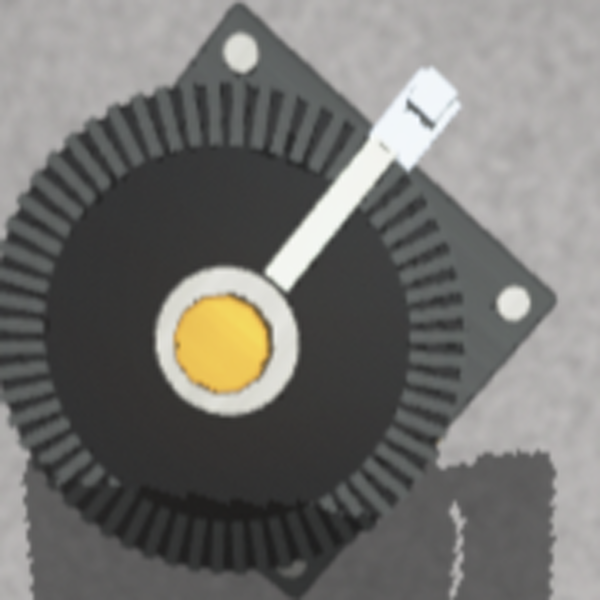

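The mark now runs straight to the pointer (crop (385,150) to (425,95)), within about 0.5°, and the button is back out. The running count is 19°, 166°, 408°, 664°, 712° and now 720°, so I'm handing in.

```bash
python3 -c "from rig import r; print(r.job_done())"
```

```text
the job is handed in; nothing more can be done
None
```

I pressed the larger housing's vent button fully in, held it for over a second and let it out, then backed the cap off to two full turns from tight. Its mark is within about 0.5° of the pointer, and I handed the job in at about 26 s without touching anything else.

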